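Unlock the home-care medication box

ROBOT

A 6-joint arm with a two-finger parallel gripper is mounted at the origin on the work surface. World frame = base frame: x ahead of the robot, y to its left, z up, the work surface at z = 0. Lengths are in m, angles in rad, forces in N, time in s.
With the tool pointing down it reaches from about 0.3 to 0.875 m from the base axis. Payload 6.4 kg.
Tool frame: the origin (TCP) lies between the finger pads; the fingertips stand 19 mm ahead of it and the grasp point (between the pads) is the TCP (ctrl.tips_ahead is the z of the fingertips in the tool frame, in m); z points along the fingers, y is the line along which they close (so a half turn about z gives the same grasp; the last joint's range is limited). The gripper opens to 85 mm and grips with 20 to 120 N. Pads are 22 mm wide; open, the fingers measure 114 mm over their backs; the gripper's body (76 mm by 85 mm) begins 54 mm behind the grasp point. The pads swing forward as they close: fully open they stand 13 mm farther back than shut.
Start: joints at [-1.372, 0.181, 1.607, -0, 1.354, -0.206], TCP at [0.226, -0.529, 0.25] pointing down, gripper open.
Joint ranges: [-2.99, 2.99], [-0.89, 2.07], [0.3, 2.58], [-1.14, 4.28], [0, 2.63], [-3.12, 3.12]. Speed limits (rad/s): [2.57, 2.57, 3.01, 3.14, 3.14, 3.14].

INTERFACE

Orientations are given as a unit quaternion [w, x, y, z].
In Python, from bench import readout, vision, ctrl gives the robot as it stands.
- The arm moves only by the tool play_rows, never from a script. Its arguments are lists of equal length, an entry for each row: "xyz": the shift along the tool's x, y, z in mm, a list of three; "rot": the turn, a rotation vector about the tool's x, y, z in rad, a list of three; "grip": the opening, from 0 (shut) to 1 (fully open). In form: {"xyz": [[x, y, z], ...], "rot": [[rx, ry, rz], ...], "grip": [grip, ...]}. A call has exactly 10 rows; each row is the pose to reach, as a shift and turn from the pose commanded when the call began, along the tool's axes at that moment; what a row does not reach only later rows make up. A row lasts 1/8 s, in which the tool goes at most 62.5 mm and 10.7 degrees, less where a joint would pass 70% of its speed; a pose out of reach is approached as far as the arm can. A call with a gripper value outside its range is refused whole. The fingers move at their own pace and stop on an object; the grip force is fixed at half the most. Time passes only in rows, so rows that repeat a pose let the fingers close, or fill a call up. It gives the time, the measured TCP pose, the force, the opening and the grip force at its end, in the units of the state.
- readout.get_obs(): the state, without advancing time (a new reading comes with each control period).
- vision.camera(name): name is "scene" or "top"; returns a dict with "color" (384x512x3 uint8, red, green, blue), "depth" (384x512 float32, m along the optical axis (not along the pixel's ray), 0 where there is no reading), "camera_matrix" (3x3 intrinsics, pixels), "k1" (the pictures are not rectified: a ray, as slopes to the right and down, at radius r is drawn at 1 + k1 r^2 times it, then the intrinsics apply), "extrinsics" (4x4, takes a point from camera to world coordinates). Camera axes: x right, y down, z forward; pixel columns grow to the right and rows downward; lengths in m; the calibration is good to about 2 mm. A picture is of the moment at which its call begins.
- ctrl.hand_in(): hands the job in; it is judged then, once.
The state is a dict: "time_s": time; "q": joint angles; "dq": joint speeds; "joint_efforts": joint torques, N m; "eef_pos": TCP position; "eef_rot": TCP orientation; "wrist_force": force on the tool from outside, world axes, zero at the start; "torque": the same for the moment, N m; "opening": opening from 0.0 (shut) to 1.0 (fully open); "grasp_force": force on a finger pad.
Only numpy, scipy, OpenCV 4.12 (cv2) and the standard library are available. Lean on these libraries where they do the work, as an engineer would, in place of code of your own. Each camera call takes 0.05 s, during which the arm holds its last target. There are 200 camera calls.

TASK

Carry the locked white medication box by its handle into the blue-rimmed cradle and put it down. Then turn the blue dial to 2 and the red dial to 4, lift the freed yellow lid off by the same handle and lay it, handle up, in the middle of the green mat. Leave the box in the cradle with the dials at the code, drop nothing, and do not disturb the other things on the table.

Things in the scene. Friction and masses are not known exactly. Their poses are not given: they have to be found in the camera images.
- med_box: Loose white lock box, 104 (x) x 204 (y) mm, 52 mm high to rim and end decks; 0.8 kg in all with lid and dials. Origin: centre of the underside, z up, y along its length. Blue dial on the deck at y = +70 mm, red dial at y = -70 mm. Black pips (one to five dots) number each dial's scale in 60 degree steps, 3 in the middle on the box's outer end, growing clockwise seen from above.
- dial_blue (a joint): Blue dial's angle, rad: 0 = pointer at 1, 1.047 = 2, 2.094 = 3 (toward box +y), 3.142 = 4, 4.189 = 5; grows clockwise seen from above; stops at both ends. Friction 0.04 N m; stays where left. Its low disc (radius 22 mm, 60 to 66 mm above the box's underside) traps a tab of the lid; within 0.22 rad of the code number 2 a gap in the disc frees it.
- dial_red (a joint): Red dial's angle, made, turned and read like the blue one: 0 = pointer at 1, 2.094 = 3 (toward box -y), 4.189 = 5. Its disc frees the lid's tab at code number 4 (3.142 rad).
- blue_knob (a point): Point on the axis of the blue dial, 91 mm above the box's underside, the height to grip its knob: an upright bar 36 mm long, 10 mm thick, from 66 to 102 mm above the box's underside. The bar lies along the pointer direction; the black half of its top is the pointer end. Its x axis points away from the pointer end, z up.
- red_knob (a point): The same point on the red dial's knob (same size and axes).
- lid: Loose yellow lid, 0.2 kg: plate 104 (x) x 93 (y) x 6 mm over a lip 87 x 93 x 8 mm, inside the box with 1.5 to 2.5 mm play; steel tabs to y = +-56 mm sit under the dials' discs with 1.5 mm lift play, so the locked box can be carried by the handle. Lifts straight up when both dials are at the code. Origin: centre of the lip's flat underside, on which it stands; 44 mm above the closed box's underside, axes as the box.
- handle (a point): Centre of the lid's black handle bar, 51 mm above the lid's origin (95 mm above the box's underside while the lid is on); axes as the lid. The bar runs along y, 60 mm long, 14 x 14 mm thick, on two 10 mm posts at y = +-23 mm, with 30 mm of free height under it.
- cradle: Fixed cradle: black floor 3 mm thick with a blue rim 14 mm high (from the table), inside 116 (x) x 216 (y) mm, so 6 mm play around the box, which may face either way along it. Origin: centre of its underside on the table, y along its length.
- mat: Fixed green square mat, 180 x 180 x 3 mm. Origin: centre of its underside on the table.
- soap: Bystander, loose: white soap bottle with a blue cap, 64 mm across, 150 mm tall. Origin: centre of its underside.
- cream: Bystander, loose: light blue bottle with a white cap, 44 mm across, 110 mm tall. Origin: centre of its underside.
- jar: Bystander, loose: clear jar with a white cap, 70 mm across, 50 mm tall. Origin: centre of its underside.
- meter: Bystander, loose: grey hand-held meter with a black screen, 100 x 60 x 24 mm. Origin: centre of its underside.
- cup: Bystander, loose: white mug, 70 mm across, 85 mm tall. Origin: centre of its underside.
Not all that is in view belongs to the job. Several things have the shape of the lid; the one meant has the colours described above.

How it is judged:
By the outcome, as a careful person would: the job done as asked, in the order asked, and still so for the second after the job is handed in, with the robot touching nothing.
It also fails if it takes over 72 s, if anything falls off the work surface, if the arm or the gripper's body presses on something with over 40 N, if the wrist force passes 120 N, or if a joint passes its speed limit or range.

## Working session

There is one attempt and no reset: what is moved stays moved. The work goes in short steps, Python scripts to look and compute and a tool call to move; the robot and the scene stay as the last step left them, time stands still between calls to the robot, and variables do not carry over. Pictures are saved under pics/ and viewed, at most 10 in all, crops included, and the job is handed in when it is done.

Besides the shell and the picture viewer there is one more tool, called after "Call:" as a command line: name --argument value ..., lists and objects as JSON in quotes. play_rows: Moves the arm, as the interface text tells. Its arguments: {"type":"object","properties":{"xyz":{"type":"array","items":{"type":"array","items":{"type":"number"}}},"rot":{"type":"array","items":{"type":"array","items":{"type":"number"}}},"grip":{"type":"array","items":{"type":"number"}}},"required":["xyz","rot","grip"]}

```bash
mkdir -p pics; python3 - <<'E'
from bench import readout, vision, ctrl
import cv2,numpy as np,pickle
o=readout.get_obs();print(o['eef_pos'],o['eef_rot'],o['opening'],o['time_s'])
for n in('scene','top'):
    c=vision.camera(n);pickle.dump(c,open(n+'.pkl','wb'))
    cv2.imwrite(f'pics/{n}0.png',cv2.resize(c['color'][:,:,::-1],(800,600),interpolation=cv2.INTER_CUBIC))
    print(n,c['camera_matrix'],c['k1'],c['extrinsics'].round(3),(c['depth']>0).mean())
E
```

```text
[ 0.22636201 -0.52801645  0.24940689] [-8.56928865e-04  9.79583585e-01  2.01035485e-01 -9.22628948e-06] 0.999361334755161 0.0
scene [[364.67564842   0.         255.29677311]
 [  0.         364.67564842 189.21345043]
 [  0.           0.           1.        ]] -0.11284942884824399 [[ 0.395  0.553 -0.734  1.379]
 [ 0.919 -0.243  0.312 -0.407]
 [-0.006 -0.797 -0.604  0.77 ]
 [ 0.     0.     0.     1.   ]] 0.9960378011067709
top [[427.91549639   0.         259.98663272]
 [  0.         427.91549639 188.96969623]
 [  0.           0.           1.        ]] 0.007094355382655889 [[ 2.000e-03 -9.950e-01  1.040e-01  4.060e-01]
 [-1.000e+00 -1.000e-03  1.000e-02 -5.000e-02]
 [-1.000e-02 -1.040e-01 -9.940e-01  1.647e+00]
 [ 0.000e+00  0.000e+00  0.000e+00  1.000e+00]] 0.9957936604817709
```

View pics/top0.png

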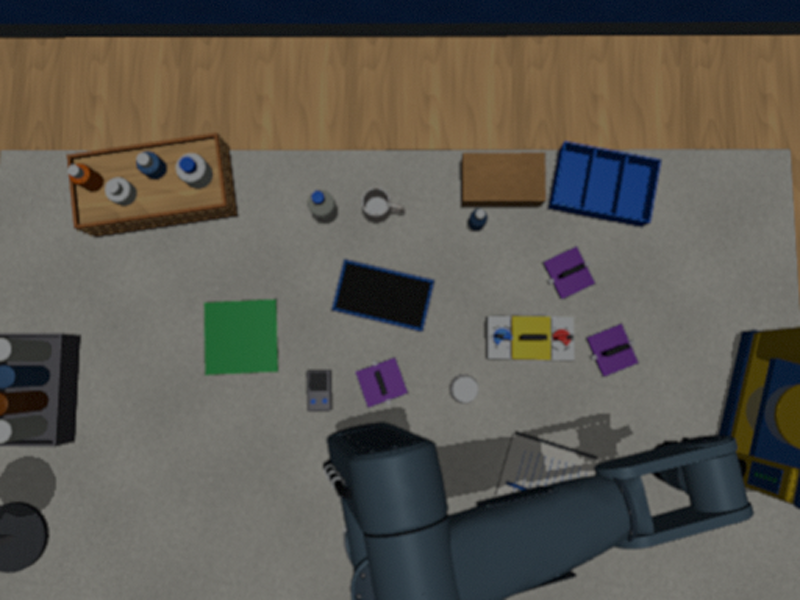

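View pics/scene0.png

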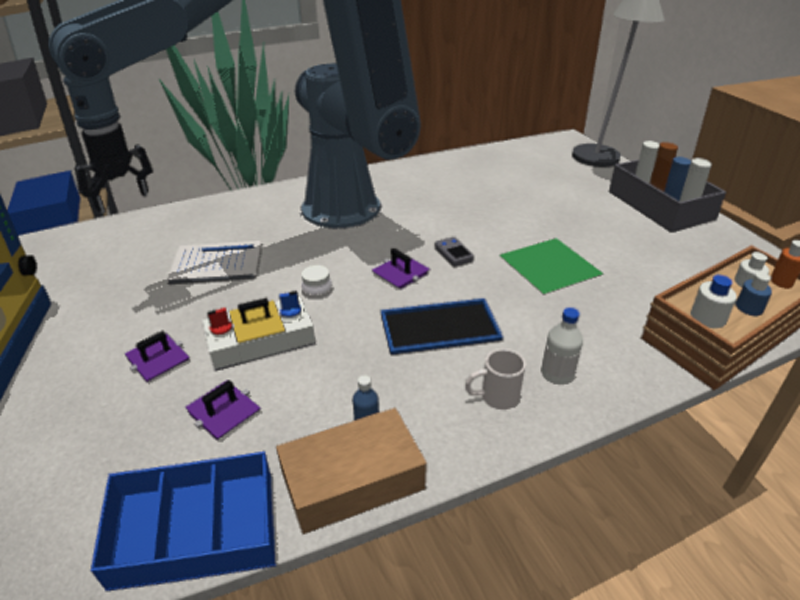

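Candidates for the lid and box (top view, 800x600 pixels): yellow lid with black handle on the white box (531,338); purple look-alikes at (569,272), (612,350) and (382,382). I choose the yellow one. The cradle is the black floor with a blue rim at (383,295), not the blue tray at (605,183). The mat is at (241,337).

```bash
cat > h.py <<'E'
import cv2,numpy as np,pickle
def ray(c,uv,z):
    uv=np.asarray(uv,float).reshape(-1,1,2)
    n=cv2.undistortPoints(uv,c['camera_matrix'],np.array([c['k1'],0,0,0.]))[:,0]
    E=c['extrinsics'];d=np.c_[n,np.ones(len(n))]@E[:3,:3].T;o=E[:3,3]
    return (o+d*((z-o[2])/d[:,2])[:,None])
def proj(c,p):
    E=np.linalg.inv(c['extrinsics']);q=np.asarray(p,float).reshape(-1,3)@E[:3,:3].T+E[:3,3]
    n=q[:,:2]/q[:,2:];n=n*(1+c['k1']*(n**2).sum(1,keepdims=True));K=c['camera_matrix']
    return n*[K[0,0],K[1,1]]+K[:2,2]
def mask(c,lo,hi,box):
    h=cv2.cvtColor(c['color'],cv2.COLOR_RGB2HSV);m=cv2.inRange(h,lo,hi);r=np.zeros_like(m)
    x0,y0,x1,y1=[int(v/1.5625) for v in box];r[y0:y1,x0:x1]=m[y0:y1,x0:x1];return r
def pts(m,big=True):
    if big:
        n,l,s,_=cv2.connectedComponentsWithStats(m);m=(l==1+s[1:,4].argmax())
    y,x=np.nonzero(m);return np.c_[x,y]
def rect(P):
    r=cv2.minAreaRect((P[:,:2]*1000).astype(np.float32));return np.round(r[0],1),np.round(r[1],1),round(r[2],1)
E
python3 - <<'E'
from h import *
c=pickle.load(open('top.pkl','rb'))
Y=(20,90,60),(35,255,255);B=(100,120,40),(125,255,255);R1=(0,120,60),(10,255,255);R2=(170,120,60),(180,255,255);G=(45,100,40),(80,255,255)
print('lid',rect(ray(c,pts(mask(c,*Y,(480,300,600,370))),.058)))
print('mat',rect(ray(c,pts(mask(c,*G,(190,280,300,390))),.003)))
m=mask(c,*B,(320,250,445,340));print('cradle out',rect(ray(c,pts(m),.014)))
mb=mask(c,*B,(485,310,520,365));print('blue',ray(c,pts(mb).mean(0),.075),len(pts(mb)))
mr=mask(c,*R1,(548,310,580,365))|mask(c,*R2,(548,310,580,365));print('red',ray(c,pts(mr).mean(0),.075),len(pts(mr)))
w=mask(c,(0,0,120),(180,60,255),(480,310,580,366));print('white',rect(ray(c,pts(w|mb|mr|mask(c,*Y,(480,310,580,366))),.052)))
i=c['color'][195:240,305:375,::-1];cv2.imwrite('pics/c0.png',cv2.resize(i,None,fx=10,fy=10,interpolation=cv2.INTER_CUBIC))
s=pickle.load(open('scene.pkl','rb'))
i=s['color'][175:240,125:205,::-1];cv2.imwrite('pics/c1.png',cv2.resize(i,None,fx=9,fy=9,interpolation=cv2.INTER_CUBIC))
for n,uv,z in(('purple1',(382,382),.02),('jar',(464,390),.05),('cup',(376,207),.085),('soap',(318,198),.15),('cream',(479,215),.11),('pur2',(569,272),.02),('pur3',(612,350),.02),('meter',(319,390),.02)):print(n,ray(c,np.array(uv)/1.5625,z).round(3))
E
```

```text
lid (array([ 472.6, -327.7]), array([ 92.6, 103.5]), 89.2)
mat (array([476.8, 376. ]), array([175.5, 176.9]), 2.7)
cradle out (array([579. ,  25.6]), array([226. , 127.3]), 76.6)
blue [[ 0.47763792 -0.25674721  0.075     ]] 59
red [[ 0.47570851 -0.39734749  0.075     ]] 65
white (array([ 474.2, -361.9]), array([107.6, 160.8]), 0.1)
purple1 [[0.366 0.025 0.02 ]]
jar [[ 0.348 -0.17   0.05 ]]
cup [[0.781 0.039 0.085]]
soap [[0.786 0.168 0.15 ]]
cream [[ 0.756 -0.203  0.11 ]]
pur2 [[ 0.634 -0.431  0.02 ]]
pur3 [[ 0.444 -0.53   0.02 ]]
meter [[0.346 0.177 0.02 ]]
```

View pics/c0.png

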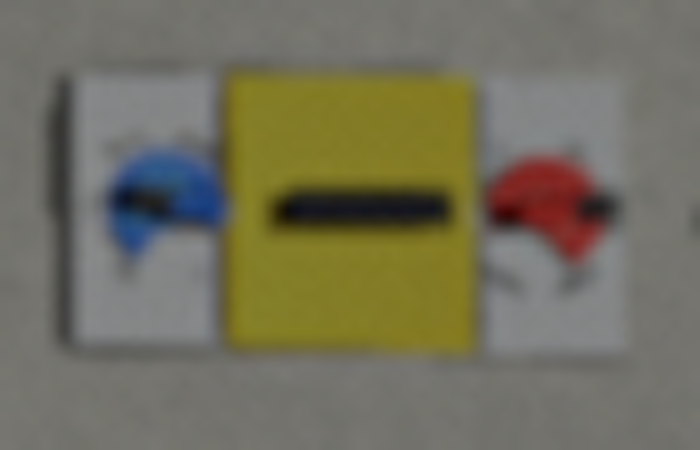

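View pics/c1.png

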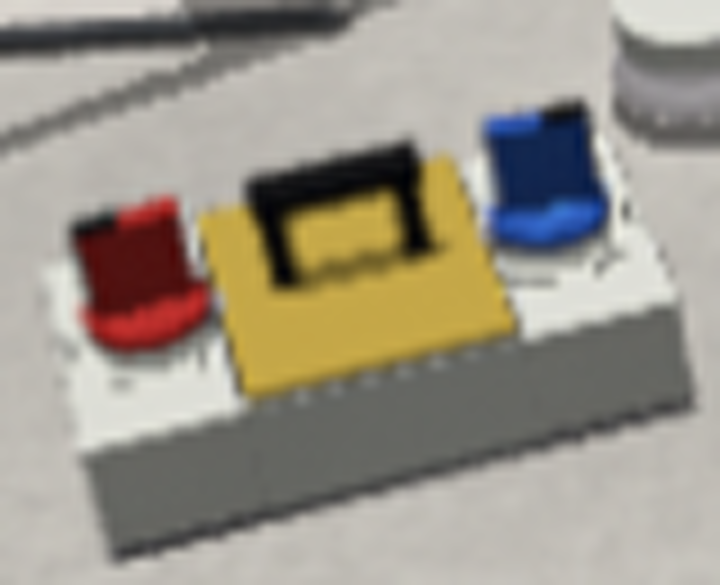

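Box: the crops confirm the yellow lid, with a black handle (360,207 in c0). Both pointers (black halves) face outward, so both dials are at 3. I cross-check with the scene camera and plan the first move.

```bash
cat >> h.py <<'E'
from scipy.spatial.transform import Rotation as Ro
def plan(x,y,z,yaw):
    from bench import readout
    o=readout.get_obs();w=o['eef_rot'];R0=Ro.from_quat([w[1],w[2],w[3],w[0]])
    a=np.radians(yaw);c,s=np.cos(a),np.sin(a);R1=Ro.from_matrix(np.array([[c,s,0],[s,-c,0],[0,0,-1]]))
    d=R0.inv().apply(np.array([x,y,z])-o['eef_pos'])*1000
    print('t',o['time_s'],'pos',np.round(o['eef_pos'],4),'d',d.round(1),'rot',(R0.inv()*R1).as_rotvec().round(4),'open',round(o['opening'],3),'gf',o['grasp_force'],'F',np.round(o['wrist_force'],1),'q',np.round(o['q'],2))
E
python3 - <<'E'
from h import *
s=pickle.load(open('scene.pkl','rb'))
Y=(18,90,60),(35,255,255);B=(100,120,40),(125,255,255);G=(45,100,40),(80,255,255)
print('cradle',rect(ray(s,pts(mask(s,*B,(370,285,510,360))),.010)))
print('mat',rect(ray(s,pts(mask(s,*G,(490,230,610,300))),.003)))
print('lid',rect(ray(s,pts(mask(s,*Y,(225,295,290,345))),.058)))
print('handle pred',proj(s,[.4726,-.3277,.095])*1, 'obs ~(161.9,194.4)')
c=pickle.load(open('top.pkl','rb'))
k=mask(c,(0,0,0),(180,255,60),(508,320,556,355));k=k&0xff
print('handle top',rect(ray(c,pts(k),.1)),len(pts(k)))
plan(.4726,-.3277,.19,89.2)
E
```

```text
cradle (array([577.4,  23.9]), array([228.8, 136.9]), 76.9)
mat (array([473.8, 374.7]), array([176.6, 176.8]), 2.6)
lid (array([ 472.4, -330.5]), array([ 93. , 105.2]), 89.0)
handle pred [[162.6358079 195.3087817]] obs ~(161.9,194.4)
handle top (array([ 471.9, -325.6]), array([10.8, 57.6]), 0.1) 58
t 0.1 pos [ 0.2264 -0.5281  0.2495] d [305.2 -87.1  59.7] rot [-0.0012 -0.0012 -1.1521] open 1.003 gf 0.0 F [0.4 1.  0.2] q [-1.37  0.18  1.61  0.    1.35 -0.21]
```

Call:
play_rows --xyz '[[30,-9,0],[61,-17,0],[92,-26,5],[122,-35,10],[153,-44,20],[183,-52,30],[214,-61,40],[244,-70,50],[275,-79,55],[305,-87,60]]' --rot '[[0,0,-0.115],[0,0,-0.23],[0,0,-0.345],[0,0,-0.46],[0,0,-0.576],[0,0,-0.69],[0,0,-0.806],[0,0,-0.92],[0,0,-1.037],[-0.001,-0.001,-1.152]]' --grip '[1,1,1,1,1,1,1,1,1,1]'

```text
time_s: 1.35
eef_pos: [0.4731, -0.3274, 0.1895]
eef_rot: [0.0, 0.711, 0.704, -0.0]
wrist_force: [0.3, -0.4, 0.6]
opening: 1.001
grasp_force: 0.0
```

```bash
python3 - <<'E'
from h import *
plan(.4725,-.329,.094,89.2)
E
```

```text
t 1.35 pos [ 0.4731 -0.3274  0.1895] d [-1.5 -0.5 95.5] rot [-0.0005  0.0006  0.0038] open 1.001 gf 0.0 F [ 0.3 -0.4  0.6] q [-0.81  0.24  1.66 -0.    1.24 -0.8 ]
```

Call:
play_rows --xyz '[[-1,0,16],[-1,0,32],[-1,0,48],[-1,0,64],[-1,0,78],[-1,0,88],[-1,0,95],[-1,0,95],[-1,0,95],[-1,0,95]]' --rot '[[0,0,0],[0,0,0.003],[0,0,0.003],[0,0,0.003],[0,0,0.003],[0,0,0.003],[0,0,0.003],[0,0,0.003],[0,0,0.003],[0,0,0.003]]' --grip '[1,1,1,1,1,1,1,0.5,0,0]'

```text
time_s: 2.6
eef_pos: [0.4729, -0.3299, 0.0959]
eef_rot: [0.001, 0.713, 0.701, -0.0]
wrist_force: [-0.8, -1.3, -0.2]
opening: 0.375
grasp_force: 0.0
```

Call:
play_rows --xyz '[[0,0,0],[0,0,0],[0,0,0],[0,0,0],[0,0,-5],[0,0,-10],[0,0,-16],[0,0,-24],[0,0,-32],[0,0,-40]]' --rot '[[0,0,0],[0,0,0],[0,0,0],[0,0,0],[0,0,0],[0,0,0],[0,0,0],[0,0,0],[0,0,0],[0,0,0]]' --grip '[0,0,0,0,0,0,0,0,0,0]'

```text
time_s: 3.85
eef_pos: [0.4726, -0.3296, 0.136]
eef_rot: [0.001, 0.713, 0.701, -0.0]
wrist_force: [0.3, -0.7, -8.7]
opening: 0.15
grasp_force: 59.3
```

```bash
python3 - <<'E'
from h import *
from bench import vision
plan(.578,.025,.175,76.7)
c=vision.camera('scene')
i=c['color'][100:270,100:340,::-1];cv2.imwrite('pics/s1.png',cv2.resize(i,None,fx=3,fy=3,interpolation=cv2.INTER_CUBIC))
E
```

```text
t 3.85 pos [ 0.4726 -0.3296  0.136 ] d [356.3  99.4 -39.5] rot [0.0006 0.0014 0.2152] open 0.15 gf 59.303192496299744 F [ 0.3 -0.7 -8.7] q [-0.81  0.31  1.7  -0.    1.13 -0.8 ]
```

View pics/s1.png

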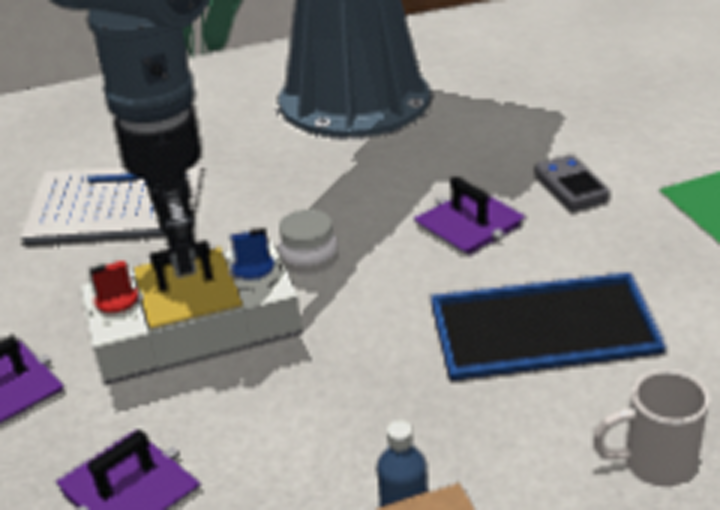

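The box hangs level from the handle (185,270 in the crop) and is clear of the jar (307,240). I carry it toward the cradle (550,325).

Call:
play_rows --xyz '[[5,1,-12],[18,5,-25],[40,11,-36],[70,19,-40],[102,28,-40],[134,37,-40],[166,46,-40],[198,55,-40],[230,64,-40],[262,73,-40]]' --rot '[[0,0,0.003],[0,0,0.01],[0,0,0.025],[0,0,0.043],[0,0,0.062],[0,0,0.081],[0,0,0.1],[0,0,0.12],[0,0,0.139],[0,0,0.158]]' --grip '[0,0,0,0,0,0,0,0,0,0]'

```text
time_s: 5.15
eef_pos: [0.5502, -0.0667, 0.1759]
eef_rot: [0.001, 0.766, 0.642, 0.0]
wrist_force: [0.9, 0.4, -8.3]
opening: 0.151
grasp_force: 59.3
```

```bash
python3 - <<'E'
from h import *
plan(.578,.025,.145,76.7)
E
```

```text
t 5.15 pos [ 0.5502 -0.0667  0.1759] d [95.1 11.3 30.8] rot [0.0012 0.0009 0.0568] open 0.151 gf 59.3162602186203 F [ 0.9  0.4 -8.3] q [-0.33  0.21  1.73 -0.    1.2  -0.16]
```

Call:
play_rows --xyz '[[28,3,0],[52,6,2],[72,9,8],[86,10,16],[95,11,24],[95,11,29],[95,11,31],[95,11,31],[95,11,31],[95,11,31]]' --rot '[[0,0,0.017],[0,0,0.032],[0,0,0.044],[0,0,0.052],[0,0,0.057],[0,0,0.057],[0,0,0.057],[0,0,0.057],[0,0,0.057],[0.001,0.001,0.057]]' --grip '[0,0,0,0,0,0,0,0,0,0]'

```text
time_s: 6.4
eef_pos: [0.5776, 0.0225, 0.1442]
eef_rot: [0.0, 0.784, 0.62, -0.0]
wrist_force: [-0.0, -0.1, -7.9]
opening: 0.148
grasp_force: 59.3
```

```bash
python3 - <<'E'
from h import *
from bench import vision
plan(.578,.025,.098,76.7)
for n,(x0,y0,x1,y1) in (('scene',(220,150,340,250)),('top',(195,150,295,225))):
    c=vision.camera(n);pickle.dump(c,open(n+'1.pkl','wb'))
    i=c['color'][y0:y1,x0:x1,::-1];cv2.imwrite(f'pics/{n}2.png',cv2.resize(i,None,fx=5,fy=5,interpolation=cv2.INTER_CUBIC))
a=cv2.imread('pics/scene2.png');b=cv2.imread('pics/top2.png');b=cv2.resize(b,(600,450))
cv2.imwrite('pics/m2.png',cv2.resize(np.vstack([a,b]),None,fx=.63,fy=.63))
E
```

```text
t 6.4 pos [0.5776 0.0225 0.1442] d [ 2.5 -0.1 46.2] rot [ 0.      0.0002 -0.0002] open 0.148 gf 59.327643513679504 F [-0.  -0.1 -7.9] q [-0.17  0.3   1.69 -0.    1.15  0.07]
```

View pics/m2.png

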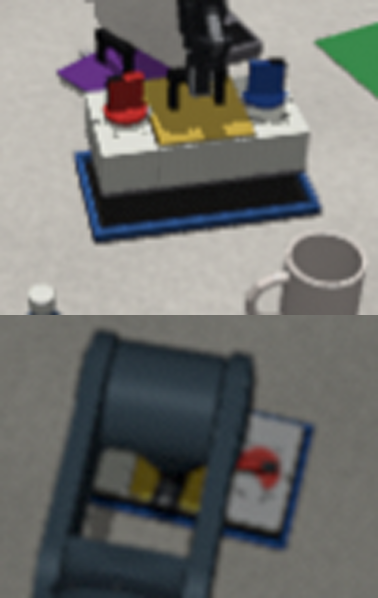

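The box hangs over the cradle in line with it. I check the lid and deck extents in the predicted box frame.

```bash
python3 - <<'E'
from h import *
s=pickle.load(open('scene1.pkl','rb'));c=pickle.load(open('top1.pkl','rb'))
t=np.array([.5776,.0225]);a=np.radians(76.7-90);R=np.array([[np.cos(a),-np.sin(a)],[np.sin(a),np.cos(a)]])
def fr(P,o=t):return ((P[:,:2]-o)@R)*1000
def off(v):return np.array(v)*1.5625
Y=(18,90,60),(35,255,255);W=(0,0,150),(180,50,255)
bx=(220*1.5625,150*1.5625,340*1.5625,215*1.5625)
P=fr(ray(s,pts(mask(s,*Y,bx)),.1072));print('lid scene min/max',np.percentile(P,[0,1,99,100],axis=0).round(1).tolist(),'exp x..52 y+-46.5')
P=fr(ray(s,pts(mask(s,*W,bx),False),.1012));q=P[(abs(P[:,0])<70)&(abs(P[:,1])<125)]
print('deck scene',np.percentile(q,[0,1,99,100],axis=0).round(1).tolist(),'exp +-52 +-102')
bt=(240*1.5625,170*1.5625,290*1.5625,220*1.5625)
P=fr(ray(c,pts(mask(c,(0,0,90),(180,50,255),bt)),.1012));print('deck top',np.percentile(P,[0,2,98,100],axis=0).round(1).tolist())
# cradle edges in box frame centred at (.578,.025)
B=(100,120,40),(125,255,255)
P=fr(ray(s,pts(mask(s,*B,(370,285,510,360))),.012),np.array([.578,.025]));print('cradle scene',np.percentile(P,[0,1,99,100],axis=0).round(1).tolist())
E
```

```text
lid scene min/max [[-50.6, -49.4], [-46.4, -47.6], [53.9, 44.1], [54.8, 45.7]] exp x..52 y+-46.5
deck scene [[-69.8, -124.7], [-65.9, -123.8], [67.3, 124.0], [70.0, 124.8]] exp +-52 +-102
deck top [[-109.3, -183.7], [-98.1, -173.2], [84.6, -53.5], [95.4, -48.5]]
cradle scene [[-65.8, -115.9], [-61.2, -115.3], [70.0, 111.0], [70.5, 111.5]]
```

Call:
play_rows --xyz '[[1,0,3],[2,0,8],[2,0,14],[2,0,20],[2,0,26],[2,0,32],[2,0,37],[2,0,41],[2,0,43],[2,0,44]]' --rot '[[0,0,0],[0,0,0],[0,0,0],[0,0,0],[0,0,0],[0,0,0],[0,0,0],[0,0,0],[0,0,0],[0,0,0]]' --grip '[0,0,0,0,0,0,0,0,0,0]'

```text
time_s: 7.75
eef_pos: [0.5782, 0.0247, 0.1004]
eef_rot: [0.0, 0.784, 0.621, 0.0]
wrist_force: [-0.5, 0.0, -3.0]
opening: 0.147
grasp_force: 60.1
```

Call:
play_rows --xyz '[[0,0,1],[0,0,1.5],[0,0,1.5],[0,0,1.5],[0,0,1.5],[0,0,1.5],[0,0,1.5],[0,0,1.5],[0,0,-20],[0,0,-50]]' --rot '[[0,0,0],[0,0,0],[0,0,0],[0,0,0],[0,0,0],[0,0,0],[0,0,0],[0,0,0],[0,0,0],[0,0,0]]' --grip '[0,0,0.3,0.6,0.6,0.6,0.6,0.6,0.6,0.6]'

```text
time_s: 9.0
eef_pos: [0.5769, 0.0249, 0.1494]
eef_rot: [-0.001, 0.784, 0.62, -0.001]
wrist_force: [1.0, 0.2, -0.6]
opening: 0.6
grasp_force: 0.0
```

Call:
play_rows --xyz '[[0,30,-10],[0,70,-25],[0,110,-40],[0,150,-60],[0,180,-80],[0,200,-100],[0,200,-100],[0,200,-100],[0,200,-100],[0,200,-100]]' --rot '[[0,0,0],[0,0,0],[0,0,0],[0,0,0],[0,0,0],[0,0,0],[0,0,0],[0,0,0],[0,0,0],[0,0,0]]' --grip '[0.6,0.6,0.6,0.6,0.6,0.6,0.6,0.6,0.6,0.6]'

```text
time_s: 10.25
eef_pos: [0.7718, -0.0209, 0.2491]
eef_rot: [-0.001, 0.784, 0.621, -0.001]
wrist_force: [0.2, -0.2, -0.7]
opening: 0.6
grasp_force: 0.0
```

Call:
play_rows --xyz '[[-10,-40,-20],[-30,-80,-40],[-60,-120,-50],[-100,-160,-50],[-140,-200,-50],[-180,-240,-50],[-220,-270,-50],[-250,-270,-50],[-250,-270,-50],[-250,-270,-50]]' --rot '[[0,0,0],[0,0,0],[0,0,0],[0,0,0],[0,0,0],[0,0,0],[0,0,0],[0,0,0],[0,0,0],[0,0,0]]' --grip '[0.6,0.6,0.6,0.6,0.6,0.6,0.6,0.6,0.6,0.6]'

```text
time_s: 11.5
eef_pos: [0.4523, -0.2019, 0.2999]
eef_rot: [-0.0, 0.784, 0.62, -0.0]
wrist_force: [0.3, 0.6, 1.0]
opening: 0.601
grasp_force: 0.0
```

```bash
python3 - <<'E'
from h import *
from bench import vision
c=vision.camera('top');s=vision.camera('scene');pickle.dump(c,open('top2.pkl','wb'));pickle.dump(s,open('scene2.pkl','wb'))
i=cv2.resize(c['color'][150:225,195:295,::-1],(600,450),interpolation=cv2.INTER_CUBIC)
j=cv2.resize(s['color'][160:250,220:340,::-1],(600,450),interpolation=cv2.INTER_CUBIC)
cv2.imwrite('pics/m3.png',cv2.resize(np.vstack([i,j]),None,fx=.66,fy=.66))
Y=(18,90,60),(35,255,255);B=(100,120,40),(125,255,255)
bt=(320,250,445,340)
print('lid top',rect(ray(c,pts(mask(c,*Y,bt)),.061)))
print('lid scene',rect(ray(s,pts(mask(s,*Y,(360,250,520,350))),.061)))
m=mask(c,*B,bt);print('cradle',rect(ray(c,pts(m,False),.014)))
E
```

```text
lid top (array([577.7,  25.5]), array([ 93.4, 105.1]), 76.8)
lid scene (array([579.8,  23.5]), array([ 94. , 107.1]), 75.3)
cradle (array([579.1,  25.8]), array([227.1, 127.5]), 76.6)
```

View pics/m3.png

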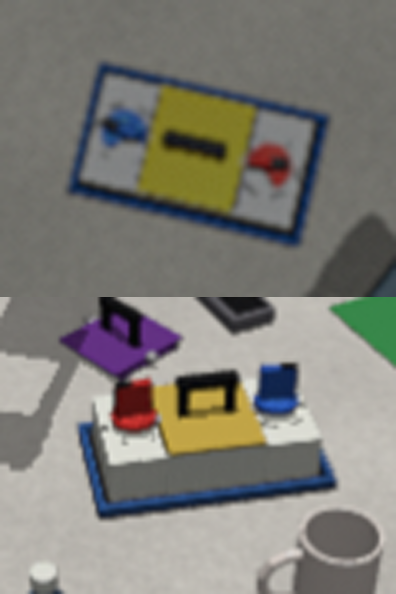

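The box sits inside the rim (crop: blue knob 122,125, red knob 268,165, handle 195,145), both dials still pointing outward. Red dial first.

```bash
python3 - <<'E'
from h import *
plan(.5619,-.0431,.155,76.7)
E
```

```text
t 11.6 pos [ 0.4526 -0.2015  0.2998] d [179.2  70.3 144.8] rot [-0.0007 -0.0001  0.0013] open 0.599 gf 0.0 F [-0.7 -0.3  0.7] q [-0.66 -0.04  1.74 -0.    1.44 -0.43]
```

Call:
play_rows --xyz '[[30,12,10],[65,25,30],[100,39,50],[135,53,75],[160,63,100],[175,69,125],[179,70,140],[179,70,145],[179,70,145],[179,70,145]]' --rot '[[0,0,0],[0,0,0.001],[0,0,0.001],[0,0,0.001],[0,0,0.001],[0,0,0.001],[0,0,0.001],[0,0,0.001],[0,0,0.001],[0,0,0.001]]' --grip '[0.45,0.45,0.45,0.45,0.45,0.45,0.45,0.45,0.45,0.45]'

```text
time_s: 12.85
eef_pos: [0.562, -0.045, 0.156]
eef_rot: [0.001, 0.785, 0.62, 0.0]
wrist_force: [-0.5, -0.3, 0.7]
opening: 0.451
grasp_force: 0.0
```

```bash
python3 - <<'E'
from h import *
plan(.5619,-.0431,.0955,76.7)
E
```

```text
t 12.85 pos [ 0.562 -0.045  0.156] d [ 1.9 -0.6 60.5] rot [ 0.0014  0.0004 -0.0017] open 0.451 gf 0.0 F [-0.5 -0.3  0.7] q [-0.29  0.26  1.72 -0.    1.16 -0.06]
```

Call:
play_rows --xyz '[[1,0,12],[2,0,26],[2,0,40],[2,0,52],[2,0,60],[2,0,60],[2,0,60],[2,0,60],[2,0,60],[2,0,60]]' --rot '[[0,0,0],[0,0,0],[0,0,0],[0,0,0],[0,0,0],[0,0,0],[0,0,0],[0,0,0],[0,0,0],[0,0,0]]' --grip '[0.45,0.45,0.45,0.45,0.45,0.45,0.2,0,0,0]'

```text
time_s: 14.1
eef_pos: [0.5623, -0.0424, 0.0955]
eef_rot: [0.0, 0.784, 0.62, 0.0]
wrist_force: [-1.8, 1.3, 3.8]
opening: 0.108
grasp_force: 60.5
```

Call:
play_rows --xyz '[[0,0,0],[0,0,0],[0,0,0],[0,0,0],[0,0,0],[0,0,0],[0,0,0],[0,0,0],[0,0,0],[0,0,0]]' --rot '[[0,0,0.07],[0,0,0.2],[0,0,0.33],[0,0,0.46],[0,0,0.59],[0,0,0.72],[0,0,0.85],[0,0,0.96],[0,0,1.03],[0,0,1.05]]' --grip '[0,0,0,0,0,0,0,0,0,0]'

```text
time_s: 15.35
eef_pos: [0.563, -0.0436, 0.0955]
eef_rot: [0.001, 0.99, 0.143, 0.001]
wrist_force: [1.0, -5.2, 1.7]
opening: 0.106
grasp_force: 60.2
```

Call:
play_rows --xyz '[[0,0,0],[0,0,0],[0,0,0],[0,0,0],[0,0,0],[0,0,0],[0,0,-12],[0,0,-30],[0,0,-50],[0,0,-60]]' --rot '[[0,0,0],[0,0,0],[0,0,0],[0,0,0],[0,0,0],[0,0,0],[0,0,0],[0,0,0],[0,0,0],[0,0,0]]' --grip '[0,0.15,0.3,0.35,0.35,0.35,0.35,0.35,0.35,0.35]'

```text
time_s: 16.6
eef_pos: [0.5631, -0.0426, 0.1575]
eef_rot: [0.001, 0.99, 0.143, 0.001]
wrist_force: [-0.0, 0.1, 0.4]
opening: 0.358
grasp_force: 0.0
```

```bash
python3 - <<'E'
from h import *
plan(.5941,.0931,.155,76.7)
E
```

```text
t 16.6 pos [ 0.5631 -0.0426  0.1575] d [  68.3 -121.4    2.4] rot [ 0.003  -0.0012 -1.0508] open 0.358 gf 0.0 F [-0.   0.1  0.4] q [-0.29  0.26  1.72 -0.    1.17  1.  ]
```

Call:
play_rows --xyz '[[7,-12,-3],[14,-26,-3],[23,-41,-3],[32,-57,-3],[41,-73,-3],[50,-89,-3],[59,-105,-1],[65,-116,2],[68,-121,2],[68,-121,2]]' --rot '[[0,0,-0.1],[0,0,-0.22],[0,0,-0.34],[0,0,-0.46],[0,0,-0.58],[0,0,-0.7],[0,0,-0.83],[0,0,-0.95],[0,0,-1.04],[0.001,-0.001,-1.05]]' --grip '[0.45,0.45,0.45,0.45,0.45,0.45,0.45,0.45,0.45,0.45]'

```text
time_s: 17.85
eef_pos: [0.5929, 0.0934, 0.1532]
eef_rot: [-0.0, 0.784, 0.62, -0.001]
wrist_force: [0.1, 0.0, 1.1]
opening: 0.449
grasp_force: 0.0
```

```bash
python3 - <<'E'
from h import *
plan(.5941,.0931,.0955,76.7)
E
```

```text
t 17.85 pos [0.5929 0.0934 0.1532] d [ 0.   1.3 57.7] rot [-0.0016  0.0005 -0.0004] open 0.449 gf 0.0 F [0.1 0.  1.1] q [-0.04  0.34  1.62 -0.    1.18  0.19]
```

Call:
play_rows --xyz '[[0,1,12],[0,1,26],[0,1,40],[0,1,50],[0,1,58],[0,1,58],[0,1,58],[0,1,58],[0,1,58],[0,1,58]]' --rot '[[0,0,0],[0,0,0],[0,0,0],[0,0,0],[0,0,0],[0,0,0],[0,0,0],[0,0,0],[0,0,0],[0,0,0]]' --grip '[0.45,0.45,0.45,0.45,0.45,0.45,0.2,0,0,0]'

```text
time_s: 19.1
eef_pos: [0.5938, 0.0928, 0.0955]
eef_rot: [-0.0, 0.785, 0.62, -0.001]
wrist_force: [-3.2, -0.3, 5.5]
opening: 0.104
grasp_force: 60.3
```

Call:
play_rows --xyz '[[0,0,0],[0,0,0],[0,0,0],[0,0,0],[0,0,0],[0,0,0],[0,0,0],[0,0,0],[0,0,0],[0,0,0]]' --rot '[[0,0,-0.07],[0,0,-0.2],[0,0,-0.33],[0,0,-0.46],[0,0,-0.59],[0,0,-0.72],[0,0,-0.85],[0,0,-0.96],[0,0,-1.03],[0,0,-1.05]]' --grip '[0,0,0,0,0,0,0,0,0,0]'

```text
time_s: 20.35
eef_pos: [0.593, 0.0925, 0.0955]
eef_rot: [-0.002, 0.367, 0.93, -0.001]
wrist_force: [-7.4, -1.7, 8.5]
opening: 0.107
grasp_force: 60.8
```

Call:
play_rows --xyz '[[0,0,0],[0,0,0],[0,0,0],[0,0,0],[0,0,0],[0,0,0],[0,0,-12],[0,0,-30],[0,0,-60],[0,0,-100]]' --rot '[[0,0,0],[0,0,0],[0,0,0],[0,0,0],[0,0,0],[0,0,0],[0,0,0],[0,0,0],[0,0,0],[0,0,0]]' --grip '[0,0.15,0.3,0.35,0.35,0.35,0.35,0.35,0.35,0.35]'

```text
time_s: 21.6
eef_pos: [0.5936, 0.0927, 0.1965]
eef_rot: [-0.001, 0.368, 0.93, -0.0]
wrist_force: [0.6, 0.4, -0.0]
opening: 0.353
grasp_force: 0.0
```

```bash
python3 - <<'E'
from h import *
plan(.40,-.15,.27,76.7)
E
```

```text
t 21.6 pos [0.5936 0.0927 0.1965] d [ -24.9 -309.6  -73. ] rot [-2.3000e-03 -5.0000e-04  1.0491e+00] open 0.353 gf 0.0 F [ 0.6  0.4 -0. ] q [-0.04  0.29  1.59 -0.    1.27 -0.86]
```

Call:
play_rows --xyz '[[0,-25,-30],[-3,-60,-60],[-6,-100,-73],[-10,-140,-73],[-14,-180,-73],[-18,-220,-73],[-22,-260,-73],[-25,-295,-73],[-25,-310,-73],[-25,-310,-73]]' --rot '[[0,0,0.1],[0,0,0.22],[0,0,0.34],[0,0,0.46],[0,0,0.58],[0,0,0.7],[0,0,0.82],[0,0,0.94],[0,0,1.03],[-0.002,0,1.05]]' --grip '[0.6,0.6,0.6,0.6,0.6,0.6,0.6,0.6,0.6,0.6]'

```text
time_s: 22.85
eef_pos: [0.3999, -0.1511, 0.2697]
eef_rot: [0.001, 0.785, 0.619, 0.0]
wrist_force: [-0.6, 0.5, -0.1]
opening: 0.6
grasp_force: 0.0
```

```bash
python3 - <<'E'
from h import *
from bench import vision
c=vision.camera('top');s=vision.camera('scene');pickle.dump(c,open('top3.pkl','wb'));pickle.dump(s,open('scene3.pkl','wb'))
i=cv2.resize(c['color'][155:215,205:285,::-1],(780,585),interpolation=cv2.INTER_CUBIC)
j=cv2.resize(s['color'][160:235,230:330,::-1],(780,585),interpolation=cv2.INTER_CUBIC)
cv2.imwrite('pics/m4.png',cv2.resize(np.vstack([i,j]),None,fx=.51,fy=.51))
Y=(18,90,60),(35,255,255)
print('lid top',rect(ray(c,pts(mask(c,*Y,(320,250,445,340))),.061)))
print('lid scene',rect(ray(s,pts(mask(s,*Y,(360,250,520,350))),.061)))
plan(.578,.025,.17,76.7)
E
```

```text
lid top (array([578. ,  26.1]), array([ 92.7, 104.6]), 76.0)
lid scene (array([579.3,  23.4]), array([ 94.1, 107.4]), 76.9)
t 22.95 pos [ 0.4005 -0.1503  0.2692] d [211.4 132.2  99.5] rot [ 0.0017 -0.     -0.0001] open 0.599 gf 0.0 F [ 0.3  0.2 -1.2] q [-0.64 -0.19  1.93  0.    1.39 -0.41]
```

View pics/m4.png

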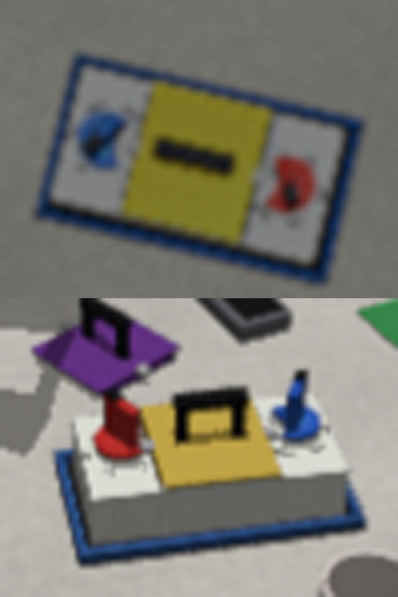

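Both disc notches now face the lid: blue near (122,130), red near (265,188). Pointers are at about 2 and 4. Next I grasp the handle.

Call:
play_rows --xyz '[[25,16,0],[60,37,0],[95,59,10],[130,81,30],[165,103,50],[190,119,70],[206,129,90],[211,132,99],[211,132,99],[211,132,99]]' --rot '[[0,0,0],[0,0,0],[0,0,0],[0,0,0],[0,0,0],[0,0,0],[0,0,0],[0,0,0],[0,0,0],[0.001,0,0]]' --grip '[0.6,0.6,0.6,0.6,0.6,0.6,0.6,0.6,0.6,0.6]'

```text
time_s: 24.2
eef_pos: [0.5774, 0.0241, 0.1702]
eef_rot: [-0.0, 0.784, 0.62, 0.0]
wrist_force: [0.7, -0.7, -0.1]
opening: 0.603
grasp_force: 0.0
```

```bash
python3 - <<'E'
from h import *
plan(.578,.025,.098,76.7)
E
```

```text
t 24.2 pos [0.5774 0.0241 0.1702] d [ 1.   0.4 72.2] rot [ 0.     -0.0003 -0.0008] open 0.603 gf 0.0 F [ 0.7 -0.7 -0.1] q [-0.16  0.27  1.67  0.    1.2   0.07]
```

Call:
play_rows --xyz '[[1,0,15],[1,0,30],[1,0,46],[1,0,60],[1,0,68],[1,0,72],[1,0,72],[1,0,72],[1,0,72],[1,0,72]]' --rot '[[0,0,0],[0,0,0],[0,0,0],[0,0,0],[0,0,0],[0,0,0],[0,0,0],[0,0,0],[0,0,0],[0,0,0]]' --grip '[0.6,0.6,0.6,0.6,0.6,0.6,0.3,0,0,0]'

```text
time_s: 25.45
eef_pos: [0.578, 0.0254, 0.0981]
eef_rot: [-0.0, 0.785, 0.62, 0.0]
wrist_force: [0.5, 0.5, 3.1]
opening: 0.149
grasp_force: 59.0
```

Call:
play_rows --xyz '[[0,0,0],[0,0,0],[0,0,-2],[0,0,-5],[0,0,-9],[0,0,-14],[0,0,-20],[0,0,-26],[0,0,-32],[0,0,-38]]' --rot '[[0,0,0],[0,0,0],[0,0,0],[0,0,0],[0,0,0],[0,0,0],[0,0,0],[0,0,0],[0,0,0],[0,0,0]]' --grip '[0,0,0,0,0,0,0,0,0,0]'

```text
time_s: 26.7
eef_pos: [0.5775, 0.0255, 0.1358]
eef_rot: [-0.0, 0.785, 0.62, -0.0]
wrist_force: [0.1, 0.8, -0.7]
opening: 0.149
grasp_force: 58.5
```

```bash
python3 - <<'E'
from h import *
from bench import vision
plan(.475,.3755,.18,90)
s=vision.camera('scene')
cv2.imwrite('pics/m5.png',cv2.resize(s['color'][140:240,220:340,::-1],(600,500),interpolation=cv2.INTER_CUBIC))
E
```

```text
t 26.7 pos [0.5775 0.0255 0.1358] d [ 316.9 -180.6  -43.9] rot [-0.0009 -0.0005 -0.233 ] open 0.149 gf 58.474082350730896 F [ 0.1  0.8 -0.7] q [-0.16  0.31  1.69  0.    1.14  0.07]
```

View pics/m5.png

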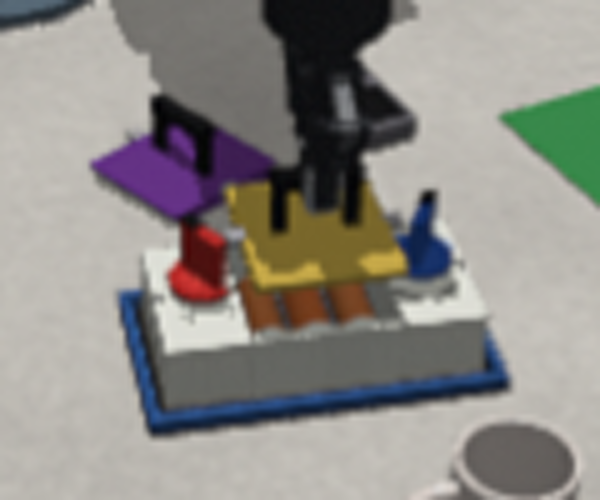

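The lid is free and level, and the box stays in the cradle. Lift straight up first, then across.

Call:
play_rows --xyz '[[0,0,-12],[0,0,-28],[0,0,-46],[0,0,-60],[6,-4,-68],[25,-14,-70],[55,-31,-70],[90,-51,-70],[125,-71,-70],[160,-91,-70]]' --rot '[[0,0,0],[0,0,0],[0,0,0],[0,0,0],[0,0,-0.01],[0,0,-0.02],[0,0,-0.05],[0,0,-0.08],[0,0,-0.11],[0,0,-0.14]]' --grip '[0,0,0,0,0,0,0,0,0,0]'

```text
time_s: 28.0
eef_pos: [0.5241, 0.2046, 0.2047]
eef_rot: [-0.001, 0.738, 0.674, -0.001]
wrist_force: [1.3, 0.4, -0.7]
opening: 0.149
grasp_force: 58.5
```

```bash
python3 - <<'E'
from h import *
plan(.475,.3755,.11,92.7)
E
```

```text
t 28.0 pos [0.5241 0.2046 0.2047] d [165.7 -64.1  95. ] rot [-0.0027 -0.0007 -0.138 ] open 0.149 gf 58.539780378341675 F [ 1.3  0.4 -0.7] q [0.16 0.2  1.68 0.   1.26 0.25]
```

Call:
play_rows --xyz '[[32,-12,0],[64,-25,2],[96,-37,10],[124,-48,22],[146,-57,38],[160,-62,56],[166,-64,74],[166,-64,88],[166,-64,95],[166,-64,95]]' --rot '[[0,0,-0.03],[0,0,-0.055],[0,0,-0.08],[-0.001,0,-0.104],[-0.002,0,-0.122],[-0.003,0,-0.134],[-0.003,0,-0.138],[-0.003,0,-0.138],[-0.003,0,-0.138],[-0.003,0,-0.138]]' --grip '[0,0,0,0,0,0,0,0,0,0]'

```text
time_s: 29.25
eef_pos: [0.4777, 0.3726, 0.1101]
eef_rot: [0.0, 0.691, 0.722, 0.0]
wrist_force: [-0.3, -0.1, -2.2]
opening: 0.153
grasp_force: 58.5
```

```bash
python3 - <<'E'
from h import *
plan(.475,.3755,.0535,92.7)
E
```

```text
t 29.25 pos [0.4777 0.3726 0.1101] d [ 3.  -2.6 56.6] rot [ 0.0012  0.0001 -0.0033] open 0.153 gf 58.474536538124084 F [-0.3 -0.1 -2.2] q [ 0.47  0.4   1.63 -0.    1.11  0.42]
```

Call:
play_rows --xyz '[[1,-1,10],[2,-2,20],[3,-2,30],[3,-2,38],[3,-2,44],[3,-2,49],[3,-2,52],[3,-2,54],[3,-2,55],[3,-2,55]]' --rot '[[0,0,0],[0,0,0],[0,0,0],[0,0,0],[0,0,0],[0,0,0],[0,0,0],[0.001,0,0],[0.001,0,0],[0.001,0,0]]' --grip '[0,0,0,0,0,0,0,0,0,0]'

```text
time_s: 30.5
eef_pos: [0.4755, 0.3764, 0.0557]
eef_rot: [0.0, 0.691, 0.723, 0.001]
wrist_force: [-0.8, 1.0, -1.0]
opening: 0.151
grasp_force: 58.6
```

Call:
play_rows --xyz '[[0,0,0.5],[0,0,1],[0,0,1.5],[0,0,1.5],[0,0,1.5],[0,0,1.5],[0,0,1.5],[0,0,1.5],[0,0,1.5],[0,0,1.5]]' --rot '[[0,0,0],[0,0,0],[0,0,0],[0,0,0],[0,0,0],[0,0,0],[0,0,0],[0,0,0],[0,0,0],[0,0,0]]' --grip '[0,0,0,0,0.1,0.2,0.4,0.6,0.6,0.6]'

```text
time_s: 31.75
eef_pos: [0.4755, 0.3764, 0.0541]
eef_rot: [0.0, 0.691, 0.723, 0.001]
wrist_force: [0.4, -0.5, 0.5]
opening: 0.601
grasp_force: 0.0
```

Call:
play_rows --xyz '[[0,0,-10],[0,0,-30],[0,0,-60],[0,0,-100],[0,0,-150],[0,-30,-200],[0,-80,-220],[0,-120,-220],[0,-120,-220],[0,-120,-220]]' --rot '[[0,0,0],[0,0,0],[0,0,0],[0,0,0],[0,0,0],[0,0,0],[0,0,0],[0,0,0],[0,0,0],[0,0,0]]' --grip '[0.6,0.6,0.6,0.6,0.6,0.6,0.6,0.6,0.6,0.6]'

```text
time_s: 33.0
eef_pos: [0.3559, 0.371, 0.2753]
eef_rot: [0.001, 0.691, 0.723, 0.002]
wrist_force: [-0.7, -0.2, -0.2]
opening: 0.6
grasp_force: 0.0
```

```bash
python3 - <<'E'
from h import *
from bench import vision
c=vision.camera('top');s=vision.camera('scene')
Y=(18,90,60),(35,255,255);G=(45,100,40),(80,255,255)
print('lid top',rect(ray(c,pts(mask(c,*Y,(190,280,300,390))),.017)))
print('lid scene',rect(ray(s,pts(mask(s,*Y,(490,200,610,300))),.017)))
i=cv2.resize(c['color'][155:245,125:285,::-1],(780,439),interpolation=cv2.INTER_CUBIC)
j=cv2.resize(s['color'][125:235,230:395,::-1],(780,520),interpolation=cv2.INTER_CUBIC)
cv2.imwrite('pics/m6.png',cv2.resize(np.vstack([i,j]),None,fx=.62,fy=.62))
E
```

```text
lid top (array([476.4, 375.2]), array([105.7,  91.7]), 1.8)
lid scene (array([476.6, 371.2]), array([109.7, 103.5]), 1.8)
```

View pics/m6.png

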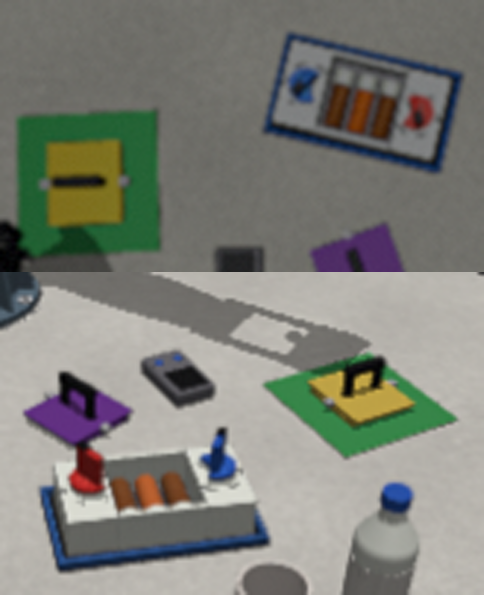

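The lid lies handle up in the middle of the mat (84,182). The box is in the cradle with the dial gaps facing the lid opening, and nothing else has moved. Handing in.

```bash
python3 -c "
from bench import ctrl
print(ctrl.hand_in())"
```

```text
the job is handed in; nothing more can be done
None
```

The job is handed in at about 33 s: the box is in the cradle, both dials were turned to the code (blue 2, red 4), and the yellow lid lies handle up in the middle of the green mat.

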